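# Weigh the long parcel from behind the front row

### The job

The long low parcel at the back of the grey sorting tray has to be weighed, but three parcels stand in front of it: first stand all three upright on the black rubber mat, then, while they wait there, lay the long parcel on the steel plate of the scale, centred and lengthwise along the plate's long side. Then stand each of the three back in the bay of the tray it came from, square and upright as it stood, and leave the long parcel on the scale. Do not knock any parcel over, and leave the mug, the roll of tape and the hand stamp alone.

Things in the scene. Friction and masses are not known exactly. Their poses are not given: they have to be found in the camera images.
- tallbox_mid (a point): Tall square cardboard carton with yellow packing tape, 52 x 52 mm, 126 mm high, 0.15 to 0.3 kg, standing upright in one of the three front bays of the tray, the tallest of the three. The point is its centre, half-way up (63 mm above its underside); z is up, x and y are square to its sides. At the start it stands square to the tray (within 4 degrees).
- flatbox_mid (a point): Smaller, slimmer cardboard carton with yellow tape, 36 mm (x) x 54 mm (y), 106 mm high, 0.1 to 0.2 kg, standing upright in one of the front bays, its 36 mm thickness along the tray's x. The point is its centre, 53 mm above its underside; z is up.
- tube_mid (a point): Round cardboard mailing tube with white end caps and a yellow tape band, 52 mm in diameter, 116 mm high, 0.1 to 0.22 kg, standing on end in one of the front bays. The point is its centre, 58 mm above its underside; z is along its axis, up.
- longbox_mid (a point): Long low cardboard parcel with yellow tape, 56 mm (x) x 180 mm (y, its length) x 46 mm high, 0.28 to 0.56 kg, lying at the back (+x side) of the tray, its length along the tray's y, its near long side only some 5 to 22 mm behind the three front parcels. The point is its centre, 23 mm above its underside; z is up.
- rack: Grey sorting tray, fixed: board 190 mm (x) x 230 mm (y), top 20 mm above the table; 6 mm steel rim, 30 mm high, on its two ends and back (+x), none in front. Origin: centre of its underside; x from front row to back, z up. White lines mark three 70 mm bays centred at x = -38, y = -70, 0, 70 mm; one front parcel stands in each (within 5 mm of its middle), which in which varies.
- mat: Black rubber mat flat on the table, fixed, 270 mm (x) x 150 mm (y), 6 mm thick; on the left or on the right of the tray. Origin: centre of its underside; x along its long side, z up.
- scale_plate (a point): Bench scale with a black base and a stainless steel plate 240 mm (x) x 160 mm (y), rigid and fixed, on the left or on the right of the tray (opposite the mat); a small display box, 48 mm high, stands at its -x end. The point is the middle of the plate's upper face, 60 mm above the table; x along the plate's long side, z up.
- mug: White mug, 76 mm across, 90 mm high, beyond the tray; leave it alone. Origin: centre of its underside.
- taperoll: Roll of yellow packing tape lying flat, 96 mm across, 48 mm high, beyond the tray; leave it alone. Origin: centre of its underside.
- stamp: Wooden hand stamp, 44 mm across, 73 mm high, beyond the tray; leave it alone. Origin: centre of its underside.
Not all that is in view belongs to the job. Leave any blue or green look-alike of the part that bears flatbox_mid alone.

How it is judged:
By the outcome, as a careful person would: the job done as asked, in the order asked, and still so for the second after the job is handed in, with the robot touching nothing.
It also fails if it takes over 134 s, if anything falls off the work surface, if the arm or the gripper's body presses on something with over 40 N, if the wrist force passes 120 N, or if a joint passes its speed limit or range.

### The arm

A 6-joint arm with a two-finger parallel gripper is mounted at the origin on the work surface. World frame = base frame: x ahead of the robot, y to its left, z up, the work surface at z = 0. Lengths are in m, angles in degrees, forces in N, time in s.
With the tool pointing down it reaches from about 0.35 to 0.875 m from the base axis. Payload 4.2 kg.
Tool frame: the origin (TCP) lies midway between the tips of the shut fingers; the grasp point (between the pads) lies 19 mm behind it; z points along the fingers, y is the line along which they close (so a half turn about z gives the same grasp; the last joint's range is limited). The gripper opens to 87 mm and grips with 3 to 60 N. Pads are 19 mm wide; open, the fingers measure 117 mm over their backs; the gripper's body (75 mm by 190 mm) begins 51 mm behind the grasp point.
Start: joints at [80.592, 22.042, 0.453, 0, -68.411, -14.817], TCP at [0.256, 0.57, 0.223] pointing down, gripper open.
Joint ranges: [-179.83, 179.83], [-69.29, 118.12], [-61.27, 80.66], [-181.25, 117.63], [-171.15, -9.14], [-177.46, 177.46]. Speed limits (degrees/s): [159.86, 159.86, 180, 180, 180, 180].

### API

Orientations are given as a 3x3 rotation matrix whose columns are the frame's x, y, z axes.
In Python, from station import r, cams gives the robot as it stands.
- The arm moves only by the tool play_rows, never from a script. Its argument "commands" is text: rows parted by semicolons, each of 6 numbers parted by spaces: the shift along the world's x, y, z normalised to -1 to 1, where 1 is 30 mm, then the turn, a rotation vector about the world's x, y, z normalised to -1 to 1, where 1 is 0.15 rad. A call has 1 to 20 rows; each row shifts and turns the commanded pose from where the row before left it; what a row does not reach is not made up. A row lasts 1/10 s, in which the tool goes at most 50 mm and 8.59 degrees, less where a joint would pass 70% of its speed; a pose out of reach is approached as far as the arm can. A call with a number of a shift or a turn outside -1 to 1 is refused whole. A call with a gripper value outside its range is refused whole. "grip" is the finger opening in mm, from 0 to 87, set as the call begins (left out, the last holds). The fingers move at their own pace and stop on an object; the grip force is fixed at half the most. Time passes only in rows, so rows that do not move let the fingers close. It gives the time, the measured TCP pose, the force, the opening and the grip force at its end, in the units of the state.
- r.sense(): the state, without advancing time (a new reading comes with each control period).
- cams.capture(name): name is "scene" or "top" or "wrist"; returns (picture, depth): 400x640x3 uint8, blue, green, red; 400x640 float32, m along the optical axis (not along the pixel's ray), 0 where there is no reading.
- cams.camera_info(name): a dict with "mtx" (3x3 intrinsics, pixels), "R" (3x3) and "t" (3): a world point X has camera coordinates R X + t. Camera axes: x right, y down, z forward; pixel columns grow to the right and rows downward; lengths in m; the calibration is good to about 2 mm. A picture is of the moment at which its call begins: read the wrist's pose just before it. camera_info takes no time and is no camera call; for the wrist camera it gives the pose at the moment of the call.
- r.finish_job(): hands the job in; it is judged then, once.
The state is a dict: "time_s": time; "joints": joint angles; "joint_velocities": joint speeds; "effort": joint torques, N m; "tcp_pos": TCP position; "ee_rot": TCP orientation; "wrist_force": force on the tool from outside, world axes, zero at the start; "moment": the same for the moment, N m; "gripper_width": opening from 0.0 (shut) to 1.0 (fully open); "gripper_force": force on a finger pad.
Only numpy, scipy, OpenCV 4.12 (cv2) and the standard library are available. Lean on these libraries where they do the work, as an engineer would, in place of code of your own. Each camera call takes 0.05 s, during which the arm holds its last target. There are 200 camera calls.

## Working session

There is one attempt and no reset: what is moved stays moved. The work goes in short steps, Python scripts to look and compute and a tool call to move; the robot and the scene stay as the last step left them, time stands still between calls to the robot, and variables do not carry over. Pictures are saved under pics/ and viewed, at most 14 in all, crops included, and the job is handed in when it is done.

Besides the shell and the picture viewer there is one more tool, called after "Emit:" as a command line: name --argument value ..., lists and objects as JSON in quotes. play_rows: Moves the arm, as the interface text tells. Scaled input: -1 to 1 covers 30 mm each way for a shift and 0.15 rad each way for a turn. Its arguments: {"type":"object","properties":{"commands":{"type":"string"},"grip":{"type":"number"}},"required":["commands"]}

```bash
ls; mkdir -p pics
cat > h.py <<'E'
import numpy as np,cv2
from station import r,cams
def cap(n,save=None):
    i=cams.camera_info(n); p,d=cams.capture(n)
    if save: cv2.imwrite('pics/'+save,p)
    return p,d,i
def cloud(d,i):
    K=np.array(i['mtx']);R=np.array(i['R']);t=np.array(i['t']).ravel()
    v,u=np.mgrid[:d.shape[0],:d.shape[1]]
    c=np.stack([(u-K[0,2])/K[0,0]*d,(v-K[1,2])/K[1,1]*d,d],-1)
    return (c-t)@R
E
python3 - <<'E'
from h import *
s=r.sense();print(s['time_s'],s['tcp_pos'],s['ee_rot'])
for n in('scene','top'):
    p,d,i=cap(n,n+'0.png');np.savez('/tmp/'+n,p=p,d=d,**{k:np.array(i[k]) for k in('mtx','R','t')})
    print(n,-np.array(i['R']).T@np.array(i['t']).ravel(),np.array(i['R'])[2])
E
```

```text
pics
0.0 [0.25617061 0.56943926 0.2214514 ] [[ 9.11888969e-01 -4.10436197e-01 -7.97967316e-04]
 [-4.10436959e-01 -9.11886704e-01 -2.03540272e-03]
 [ 1.07747167e-04  2.18357657e-03 -9.99997610e-01]]
scene [1.27472317 0.18685871 0.56575786] [-0.80927691 -0.23240146 -0.53950019]
top [0.47777891 0.01852824 1.03095073] [ 0.0782544  -0.00795635 -0.99690167]
```

View pics/top0.png

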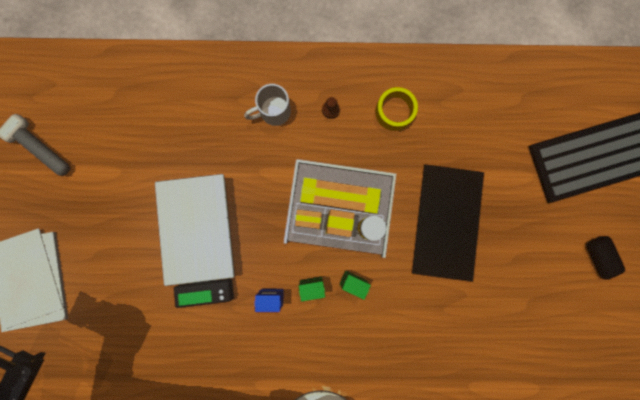

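View pics/scene0.png

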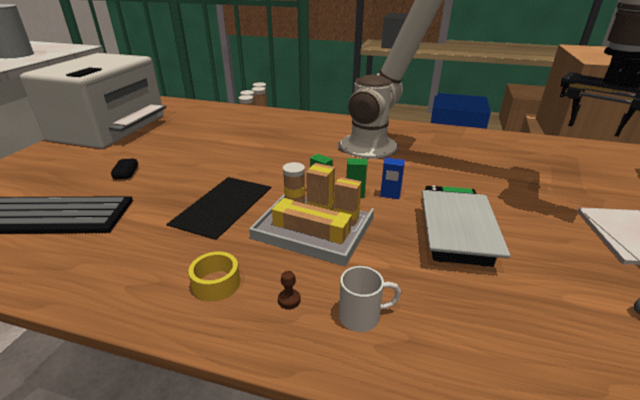

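The top view shows the long parcel at (341,195). The front parcels are the flat box (308,219), tall box (341,223) and tube (373,229). The scale is on the left (195,230), display at its near end, and the mat is on the right (449,222). For flatbox_mid there are four candidates: the yellow-taped carton at (308,219), blue (268,301), green (312,290) and green (355,285). The one at (308,219) fits, being cardboard with yellow tape and standing in the tray.

```bash
cat > m.py <<'E'
from h import *
def load(n):
    z=np.load('/tmp/%s.npz'%n); return z['p'],z['d'],cloud(z['d'],z)
def rect(P):
    c,s,a=cv2.minAreaRect((P[:,:2]*1000).astype(np.float32)); return np.round(c,1),np.round(s,1),round(a,1)
E
python3 - <<'E'
from m import *
C={}
for n in('top','scene'):
    p,d,c=load(n); C[n]=c
    ok=d>0
    def comp(lo,hi,mn=40):
        m=(ok&(c[...,2]>lo)&(c[...,2]<hi)&(c[...,0]>.25)&(c[...,0]<.85)&(abs(c[...,1])<.45)).astype(np.uint8)
        k,l,st,ce=cv2.connectedComponentsWithStats(m)
        for j in range(1,k):
            if st[j,4]>mn:
                P=c[l==j]; print(n,lo,hi,'px',ce[j].round(),'n',st[j,4],'z',np.percentile(P[:,2],[5,50,95]).round(4),*rect(P))
    for b in((.137,.155),(.118,.145),(.085,.113),(.058,.074),(.05,.066),(.004,.010),(.015,.026)): comp(*b)
p,_,_=load('top');cv2.imwrite('pics/c1.png',cv2.resize(p[150:320,240:410],None,fx=3.5,fy=3.5,interpolation=3))
E
```

```text
top 0.137 0.155 px [340. 223.] n 615 z [0.1426 0.1452 0.1481] [494.2 -32.6] [52.4 52. ] 82.0
top 0.118 0.145 px [334. 214.] n 60 z [0.142  0.1441 0.1449] [509.2 -21.2] [25.2 25.2] 81.3
top 0.118 0.145 px [307. 219.] n 422 z [0.1226 0.1252 0.1281] [502.7  36. ] [54.4 36. ] 83.5
top 0.118 0.145 px [342. 227.] n 173 z [0.1417 0.1441 0.1449] [489.3 -35.4] [46.3 46.3] 1.8
top 0.118 0.145 px [373. 228.] n 498 z [0.1323 0.1354 0.1378] [ 484.1 -103.4] [51.  52.5] 0.5
top 0.085 0.113 px [271. 100.] n 194 z [0.0863 0.0889 0.0919] [774.  122.3] [74.2 74.3] 18.1
top 0.085 0.113 px [355. 287.] n 444 z [0.1004 0.105  0.1078] [356.3 -70. ] [54.7 36.1] 66.0
top 0.085 0.113 px [311. 291.] n 440 z [0.1015 0.1052 0.1081] [346.7  26.6] [36.1 54.2] 10.1
top 0.085 0.113 px [267. 303.] n 453 z [0.0955 0.1054 0.108 ] [320.6 122.3] [35.3 54.4] 0.3
top 0.058 0.074 px [270.  92.] n 67 z [0.0594 0.0655 0.073 ] [796.1 125.7] [25.7 64.5] 8.3
top 0.058 0.074 px [331. 103.] n 112 z [0.0606 0.0693 0.0726] [775.1 -15.1] [25.6 26.2] 28.4
top 0.058 0.074 px [276. 115.] n 61 z [0.0587 0.0661 0.0733] [750.2 113.7] [25.2 
[... 4716 characters left out ...]
6.1 -42.5] [229.5 179.4] 83.1
scene 0.015 0.026 px [310. 243.] n 463 z [0.0156 0.0206 0.0254] [596.    0.7] [154.9 312.2] 32.1
scene 0.015 0.026 px [463. 259.] n 261 z [0.0154 0.0204 0.0257] [575.  307.2] [130.6  25.7] 88.2
scene 0.015 0.026 px [213. 267.] n 153 z [0.0157 0.0205 0.0256] [ 752.4 -190.1] [28.9 71.9] 36.2
scene 0.015 0.026 px [217. 289.] n 204 z [0.0156 0.0205 0.0256] [ 794.7 -159.4] [45.8 95.3] 36.6
scene 0.015 0.026 px [289. 296.] n 216 z [0.0154 0.0183 0.0233] [778.  -15.7] [37.1 39.4] 13.7
scene 0.015 0.026 px [386. 305.] n 49 z [0.0191 0.0236 0.0256] [753.3 167.5] [ 8.9 22.4] 27.9
scene 0.015 0.026 px [359. 321.] n 168 z [0.0158 0.0208 0.0255] [796.6 123.1] [30.1 73.5] 5.9
```

View pics/c1.png

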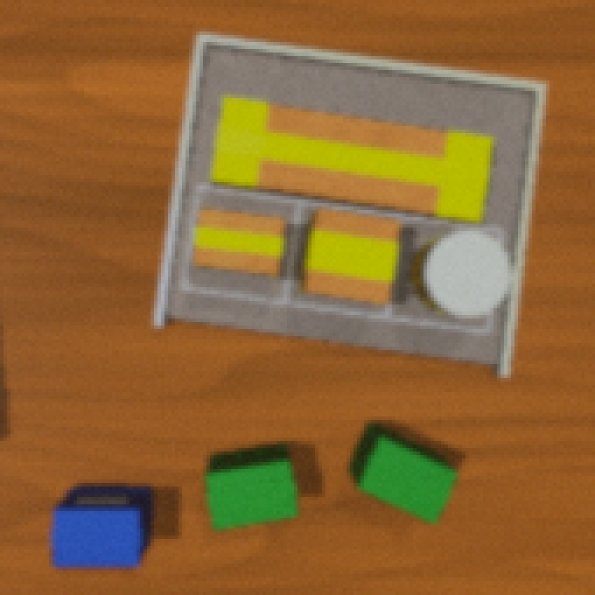

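Both views agree to about 1.5 mm on all the parcels, and the heights match the text: tall top 0.146, flat 0.126, tube 0.136, long 0.066, plate 0.060, mat 0.006. The crop confirms the taped carton in the left bay (about (240,240) in the crop). The blue and green boxes in front are decoys. I'm moving to the tube first.

Emit:
play_rows --commands "0.3 -0.94 0 0 0 -0.852;0.3 -0.94 0 0 0 -0.852;0.3 -0.94 0 0 0 -0.852;0.3 -0.94 0 0 0 -0.852;0.3 -0.94 0 0 0 -0.852;0.3 -0.94 0 0 0 -0.852;0.3 -0.94 0 0 0 -0.852;0.3 -0.94 0 0 0 -0.852;0.3 -0.94 0 0 0 -0.852;0.3 -0.94 0 0 0 -0.852;0.3 -0.94 0 0 0 0;0.3 -0.94 0 0 0 0;0.3 -0.94 0 0 0 0;0.3 -0.94 0 0 0 0;0.3 -0.94 0 0 0 0;0.3 -0.94 0 0 0 0;0.3 -0.94 0 0 0 0;0.3 -0.94 0 0 0 0;0.3 -0.94 0 0 0 0;0.3 -0.94 0 0 0 0" --grip 80

```text
time_s: 2.1
tcp_pos: [0.4363, 0.0047, 0.2223]
ee_rot: [[-0.13, -0.992, -0.0], [-0.992, 0.13, 0.0], [0.0, 0.0, -1.0]]
wrist_force: [1.0, -0.0, 0.2]
gripper_width: 0.919
gripper_force: 0.0
```

Emit:
play_rows --commands "0.4 -0.92 0 0 0 0;0.4 -0.92 0 0 0 0;0.4 -0.92 0 0 0 0;0.4 -0.9 0 0 0 0;0 0 0 0 0 0;0 0 0 0 0 0"

```text
time_s: 2.7
tcp_pos: [0.4839, -0.1042, 0.2219]
ee_rot: [[-0.131, -0.991, -0.002], [-0.991, 0.131, 0.0], [-0.0, 0.002, -1.0]]
wrist_force: [-0.2, 0.2, -0.1]
gripper_width: 0.922
gripper_force: 0.0
```

Run:
```python
from h import *
s=r.sense();print(s['time_s'],s['tcp_pos'],s['ee_rot'],s['joints'])
p,d,i=cap('wrist','w1.png');c=cloud(d,i)
print(-np.array(i['R']).T@np.array(i['t']).ravel())
from m import rect
for lo,hi in((.137,.155),(.118,.1395),(.055,.074)):
    m=((d>0)&(c[...,2]>lo)&(c[...,2]<hi)).astype(np.uint8)
    k,l,st,ce=cv2.connectedComponentsWithStats(m)
    for j in range(1,k):
        if st[j,4]>400:
            P=c[l==j];print(lo,ce[j].round(),st[j,4],np.median(P[:,2]).round(4),*rect(P))
```

```text
2.7 [ 0.48394603 -0.1041753   0.22186044] [[-1.31213125e-01 -9.91352840e-01 -1.63158285e-03]
 [-9.91354183e-01  1.31212943e-01  2.18665832e-04]
 [-2.69020535e-06  1.64616831e-03 -9.99998645e-01]] [ 6.66932581e+00  9.40089459e+00 -1.72996310e+01 -2.60611739e-02
 -6.33908720e+01 -1.41973341e+01]
[ 0.47314423 -0.17343437  0.38436013]
0.137 [316. 292.] 1420 0.1463 [493.3 -23.6] [28.4 51.6] 81.0
0.118 [316. 200.] 2805 0.1364 [ 482.1 -106.6] [52.8 51.4] 83.9
0.118 [316. 247.] 510 0.1292 [487.9 -60.9] [ 3.2 51.9] 81.4
0.055 [261. 208.] 3690 0.0663 [550.8 -81.8] [96.  56.9] 81.5
0.055 [262. 296.] 1548 0.0663 [566.1  25.1] [50.9 56.7] 81.7
```

View pics/w1.png

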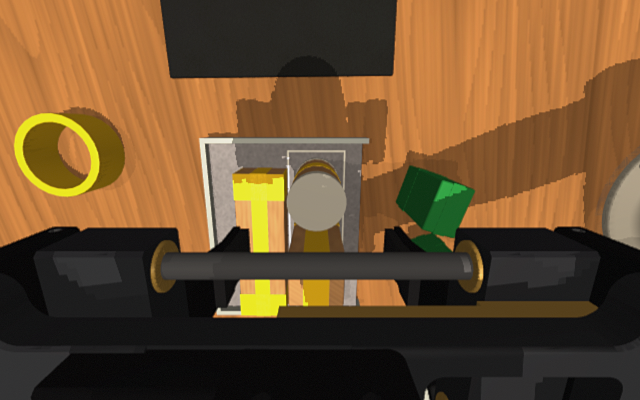

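The wrist view shows the tube cap at (316,200) between the open fingers (about (235,240) and (395,240)) and clear of the long parcel. The wrist depth agrees within 2.5 mm. I'll descend so the fingertips stay above the long parcel's top, then grip.

Emit:
play_rows --commands "0 -0.03 -0.7 0 0 0;0 0 -0.7 0 0 0;0 0 -0.7 0 0 0;0 0 -0.7 0 0 0;0 0 -0.6 0 0 0;0 0 -0.6 0 0 0;0 0 -0.57 0 0 0;0 0 0 0 0 0;0 0 0 0 0 0"

```text
time_s: 3.65
tcp_pos: [0.4845, -0.1041, 0.0859]
ee_rot: [[-0.128, -0.992, 0.0], [-0.992, 0.128, -0.0], [0.0, -0.0, -1.0]]
wrist_force: [0.7, -0.6, 1.4]
gripper_width: 0.922
gripper_force: 0.0
```

Emit:
play_rows --commands "0 0 0 0 0 0;0 0 0 0 0 0;0 0 0 0 0 0;0 0 0 0 0 0;0 0 0 0 0 0;0 0 0 0 0 0" --grip 30

```text
time_s: 4.25
tcp_pos: [0.4845, -0.1048, 0.0857]
ee_rot: [[-0.13, -0.992, 0.0], [-0.992, 0.13, -0.0], [0.0, -0.0, -1.0]]
wrist_force: [-0.7, 1.0, 2.5]
gripper_width: 0.593
gripper_force: 30.0
```

Emit:
play_rows --commands "0 0 0.5 0 0 0;0 0 0.8 0 0 0;0 0 0.9 0 0 0;0 0 0.5 0 0 0;0.2 -0.45 0 0 0 0;0.333 -0.8 0 0 0 0;0.333 -0.8 0 0 0 0;0.333 -0.8 0 0 0 0;0.333 -0.8 0 0 0 0;0.333 -0.8 0 0 0 0;0.333 -0.8 0 0 0 0;0.333 -0.8 0 0 0 0;0.333 -0.8 0 0 0 0;0.333 -0.8 0 0 0 0;0.133 -0.1 0 0 0 0;0 0 0 0 0 0;0 0 0 0 0 0"

```text
time_s: 5.95
tcp_pos: [0.5835, -0.3369, 0.1651]
ee_rot: [[-0.13, -0.992, -0.002], [-0.992, 0.13, 0.001], [-0.001, 0.002, -1.0]]
wrist_force: [-0.5, 0.4, -1.3]
gripper_width: 0.59
gripper_force: 30.0
```

Emit:
play_rows --commands "0 0 -0.5 0 0 0;0 0 -0.7 0 0 0;0 0 -0.7 0 0 0;0 0 -0.5 0 0 0;0 0 -0.3 0 0 0;0 0 -0.2 0 0 0;0 0 -0.1 0 0 0;0 0 0 0 0 0;0 0 0 0 0 0"

```text
time_s: 6.85
tcp_pos: [0.5848, -0.3374, 0.0773]
ee_rot: [[-0.129, -0.992, 0.001], [-0.992, 0.129, -0.001], [0.0, -0.001, -1.0]]
wrist_force: [0.4, 0.2, -1.8]
gripper_width: 0.591
gripper_force: 30.0
```

Emit:
play_rows --commands "0 0 -0.1 0 0 0;0 0 -0.06 0 0 0;0 0 0 0 0 0;0 0 0 0 0 0"

```text
time_s: 7.25
tcp_pos: [0.5844, -0.3374, 0.0718]
ee_rot: [[-0.13, -0.992, 0.0], [-0.992, 0.13, -0.0], [0.0, -0.0, -1.0]]
wrist_force: [0.4, 0.9, -1.0]
gripper_width: 0.593
gripper_force: 30.0
```

Emit:
play_rows --commands "0 0 0 0 0 0;0 0 0 0 0 0;0 0 0 0 0 0;0 0 0.4 0 0 0;0 0 0.9 0 0 0;0 0 1 0 0 0;0 0 1 0 0 0;0 0 0.9 0 0 0;-0.2 0.5 0 0 0 0;-0.28 0.95 0 0 0 0;-0.28 0.95 0 0 0 0;-0.28 0.95 0 0 0 0;-0.28 0.95 0 0 0 0;-0.28 0.95 0 0 0 0;-0.28 0.95 0 0 0 0;-0.28 0.95 0 0 0 0;-0.28 0.95 0 0 0 0;-0.28 0.95 0 0 0 0;-0.28 0.95 0 0 0 0;0 0.14 0 0 0 0" --grip 80

```text
time_s: 9.25
tcp_pos: [0.4938, -0.0311, 0.199]
ee_rot: [[-0.126, -0.992, 0.002], [-0.992, 0.126, 0.001], [-0.001, -0.002, -1.0]]
wrist_force: [0.7, 0.4, 0.7]
gripper_width: 0.918
gripper_force: 0.0
```

```bash
cat >> m.py <<'E'
def comps(n,lo,hi,box=(.3,.9,-.45,.45),mn=200,save=None,zmax=None):
    p,d,i=cap(n,save);c=cloud(d,i)
    m=((d>0)&(c[...,2]>lo)&(c[...,2]<hi)&(c[...,0]>box[0])&(c[...,0]<box[1])&(c[...,1]>box[2])&(c[...,1]<box[3])).astype(np.uint8)
    k,l,st,ce=cv2.connectedComponentsWithStats(m)
    for j in range(1,k):
        if st[j,4]>mn:
            P=c[l==j];print(n,lo,ce[j].round(),st[j,4],np.median(P[:,2]).round(4),*rect(P))
E
python3 - <<'E'
from m import *
s=r.sense();print(s['time_s'],s['tcp_pos'])
comps('wrist',.137,.155);comps('wrist',.105,.135)
comps('top',.112,.13,(.5,.7,-.42,-.25))
E
```

```text
9.25 [ 0.49380645 -0.0310796   0.19901602]
wrist 0.137 [316. 208.] 4459 0.1463 [491.7 -35.5] [53. 52.] 81.7
wrist 0.105 [472. 135.] 2554 0.1064 [354.1 -73.1] [54.5 36.1] 66.2
wrist 0.105 [317. 172.] 358 0.1216 [487.9 -61.1] [ 1.3 50.7] 81.5
wrist 0.105 [480. 219.] 535 0.1063 [347.6   6. ] [35.8 18.9] 10.0
wrist 0.105 [317. 247.] 352 0.1194 [497.1   6.8] [ 2.7 35.8] 82.9
wrist 0.105 [318. 292.] 954 0.1262 [501.9  47.4] [26.1 35.9] 83.8
top 0.112 [478. 183.] 489 0.121 [ 584.1 -335.5] [51.9 52.5] 22.9
```

Tube stands on the mat: top at 0.121, at (584,-336) mm. Tall box is under the gripper at wrist pixel (316,208). Descending.

Emit:
play_rows --commands "0 -0.03 -0.7 0 0 0;0 0 -0.8 0 0 0;0 0 -0.8 0 0 0;0 0 -0.7 0 0 0;0 0 -0.5 0 0 0;0 0 -0.25 0 0 0;0 0 0 0 0 0;0 0 0 0 0 0"

```text
time_s: 10.2
tcp_pos: [0.4951, -0.0343, 0.0857]
ee_rot: [[-0.13, -0.991, 0.001], [-0.991, 0.13, -0.0], [-0.0, -0.001, -1.0]]
wrist_force: [1.1, -1.0, 0.4]
gripper_width: 0.917
gripper_force: 0.0
```

Emit:
play_rows --commands "0 0 0 0 0 0;0 0 0 0 0 0;0 0 0 0 0 0;0 0 0 0 0 0;0 0 0 0 0 0" --grip 30

```text
time_s: 10.7
tcp_pos: [0.4943, -0.0339, 0.0854]
ee_rot: [[-0.129, -0.992, 0.0], [-0.992, 0.129, 0.0], [-0.0, -0.0, -1.0]]
wrist_force: [-0.2, 1.1, 0.6]
gripper_width: 0.601
gripper_force: 29.9
```

Emit:
play_rows --commands "0 0 0.5 0 0 0;0 0 0.8 0 0 0;0 0 0.9 0 0 0;0 0 0.5 0 0 0;-0.16 -0.5 0 0 0 0;-0.25 -0.85 0 0 0 0;-0.25 -0.85 0 0 0 0;-0.25 -0.85 0 0 0 0;-0.25 -0.85 0 0 0 0;-0.25 -0.85 0 0 0 0;-0.25 -0.85 0 0 0 0;-0.25 -0.85 0 0 0 0;-0.25 -0.85 0 0 0 0;-0.25 -0.85 0 0 0 0;-0.25 -0.85 0 0 0 0;-0.15 -0.38 0 0 0 0;0 0 0 0 0 0;0 0 0 0 0 0"

```text
time_s: 12.5
tcp_pos: [0.4092, -0.315, 0.1653]
ee_rot: [[-0.131, -0.991, -0.002], [-0.991, 0.131, 0.001], [-0.001, 0.002, -1.0]]
wrist_force: [0.4, -0.4, -2.9]
gripper_width: 0.6
gripper_force: 29.9
```

Emit:
play_rows --commands "0 0 -0.5 0 0 0;0 0 -0.7 0 0 0;0 0 -0.7 0 0 0;0 0 -0.5 0 0 0;0 0 -0.4 0 0 0;0 0 -0.2 0 0 0;0 0 -0.1 0 0 0;0 0 -0.05 0 0 0;0 0 0 0 0 0;0 0 0 0 0 0"

```text
time_s: 13.5
tcp_pos: [0.4104, -0.3155, 0.0722]
ee_rot: [[-0.13, -0.992, 0.001], [-0.992, 0.13, -0.001], [0.0, -0.001, -1.0]]
wrist_force: [-0.4, 0.4, -2.3]
gripper_width: 0.598
gripper_force: 29.9
```

Emit:
play_rows --commands "0 0 -0.02 0 0 0;0 0 0 0 0 0"

```text
time_s: 13.7
tcp_pos: [0.4102, -0.3155, 0.0714]
ee_rot: [[-0.13, -0.992, 0.001], [-0.992, 0.13, -0.0], [0.0, -0.001, -1.0]]
wrist_force: [1.0, -0.3, -2.2]
gripper_width: 0.596
gripper_force: 29.9
```

Emit:
play_rows --commands "0 0 0 0 0 0;0 0 0 0 0 0;0 0 0 0 0 0;0 0 0.4 0 0 0;0 0 0.9 0 0 0;0 0 1 0 0 0;0 0 1 0 0 0;0 0 0.9 0 0 0;0.2 0.5 0 0 0 0;0.28 0.98 0 0 0 0;0.28 0.98 0 0 0 0;0.28 0.98 0 0 0 0;0.28 0.98 0 0 0 0;0.28 0.98 0 0 0 0;0.28 0.98 0 0 0 0;0.28 0.98 0 0 0 0;0.28 0.98 0 0 0 0;0.28 0.98 0 0 0 0;0.28 0.98 0 0 0 0;0.08 0.98 0 0 0 0" --grip 80

```text
time_s: 15.7
tcp_pos: [0.5032, 0.0244, 0.1982]
ee_rot: [[-0.129, -0.992, 0.002], [-0.992, 0.129, 0.0], [-0.0, -0.002, -1.0]]
wrist_force: [0.4, -0.4, -0.4]
gripper_width: 0.923
gripper_force: 0.0
```

Emit:
play_rows --commands "0 0.39 0 0 0 0;0 0 0 0 0 0;0 0 0 0 0 0"

```text
time_s: 16.0
tcp_pos: [0.5021, 0.0343, 0.1974]
ee_rot: [[-0.13, -0.992, 0.0], [-0.992, 0.13, -0.0], [0.0, -0.0, -1.0]]
wrist_force: [-0.4, 0.6, 0.6]
gripper_width: 0.92
gripper_force: 0.0
```

Run:
```python
from m import *
s=r.sense();print(s['time_s'],s['tcp_pos'])
comps('wrist',.118,.135)
comps('top',.112,.14,(.35,.7,-.42,-.25))
```

```text
16.0 [0.50212821 0.034262   0.19739257]
wrist 0.118 [316. 206.] 2684 0.1263 [500.5  33. ] [54.7 35.3] 83.6
top 0.112 [478. 183.] 488 0.1208 [ 584.1 -335.4] [51.2 52.7] 38.6
top 0.112 [470. 264.] 671 0.1306 [ 410.2 -313.6] [54.1 51.9] 81.8
```

Emit:
play_rows --commands "0 0 -0.7 0 0 0;0 0 -0.8 0 0 0;0 0 -0.8 0 0 0;0 0 -0.7 0 0 0;0 0 -0.5 0 0 0;0 0 -0.23 0 0 0;0 0 0 0 0 0;0 0 0 0 0 0"

```text
time_s: 16.9
tcp_pos: [0.503, 0.0345, 0.0858]
ee_rot: [[-0.13, -0.992, 0.001], [-0.992, 0.13, 0.0], [-0.0, -0.001, -1.0]]
wrist_force: [0.1, -0.3, -0.6]
gripper_width: 0.919
gripper_force: 0.0
```

Emit:
play_rows --commands "0 0 0 0 0 0;0 0 0 0 0 0;0 0 0 0 0 0;0 0 0 0 0 0;0 0 0 0 0 0;0 0 0 0 0 0" --grip 15

```text
time_s: 17.5
tcp_pos: [0.5024, 0.0348, 0.0852]
ee_rot: [[-0.13, -0.992, 0.0], [-0.992, 0.13, 0.0], [-0.0, -0.0, -1.0]]
wrist_force: [-0.1, 0.3, -0.1]
gripper_width: 0.461
gripper_force: 0.0
```

Emit:
play_rows --commands "0 0 0 0 0 0;0 0 0 0 0 0;0 0 0 0 0 0"

```text
time_s: 17.8
tcp_pos: [0.5024, 0.0348, 0.0852]
ee_rot: [[-0.13, -0.992, 0.0], [-0.992, 0.13, 0.0], [-0.0, -0.0, -1.0]]
wrist_force: [-0.0, 0.7, -0.6]
gripper_width: 0.41
gripper_force: 29.9
```

Emit:
play_rows --commands "0 0 0.5 0 0 0;0 0 0.8 0 0 0;0 0 0.9 0 0 0;0 0 0.5 0 0 0;0.02 -0.5 0 0 0 0;0 -0.9 0 0 0 0;0 -0.9 0 0 0 0;0 -0.9 0 0 0 0;0 -0.9 0 0 0 0;0 -0.9 0 0 0 0;0 -0.9 0 0 0 0;0 -0.9 0 0 0 0;0 -0.9 0 0 0 0;0 -0.9 0 0 0 0;0 -0.9 0 0 0 0;0.02 -0.6 0 0 0 0;0 -0.28 0 0 0 0;0 0 0 0 0 0;0 0 0 0 0 0"

```text
time_s: 19.7
tcp_pos: [0.503, -0.2763, 0.1654]
ee_rot: [[-0.13, -0.992, -0.001], [-0.992, 0.13, 0.001], [-0.001, 0.002, -1.0]]
wrist_force: [-0.4, 1.1, -1.0]
gripper_width: 0.414
gripper_force: 29.9
```

Emit:
play_rows --commands "0 0 -0.5 0 0 0;0 0 -0.7 0 0 0;0 0 -0.7 0 0 0;0 0 -0.5 0 0 0;0 0 -0.4 0 0 0;0 0 -0.2 0 0 0;0 0 -0.1 0 0 0;0 0 -0.05 0 0 0;0 0 0 0 0 0;0 0 0 0 0 0"

```text
time_s: 20.7
tcp_pos: [0.504, -0.2768, 0.0723]
ee_rot: [[-0.13, -0.992, 0.001], [-0.992, 0.13, -0.0], [0.0, -0.001, -1.0]]
wrist_force: [-0.7, 0.8, -0.4]
gripper_width: 0.409
gripper_force: 29.9
```

Emit:
play_rows --commands "0 0 -0.02 0 0 0;0 0 0 0 0 0"

```text
time_s: 20.9
tcp_pos: [0.5037, -0.2767, 0.0713]
ee_rot: [[-0.13, -0.992, 0.001], [-0.992, 0.13, -0.0], [0.0, -0.001, -1.0]]
wrist_force: [-0.3, -0.1, -1.7]
gripper_width: 0.413
gripper_force: 29.9
```

Emit:
play_rows --commands "0 0 0 0 0 0;0 0 0 0 0 0;0 0 0 0 0 0;0 0 0 0 0 0;0 0 0.4 0 0 0;0 0 0.9 0 0 0;0 0 1 0 0 0;0 0 1 0 0 0;0 0 0.9 0 0 0;0.2 0.5 0 0 0 0;0.2 0.9 0 0 0 0;0.2 0.9 0 0 0 0;0.2 0.9 0 0 0 0;0.2 0.9 0 0 0 0;0.2 0.9 0 0 0 0;0.2 0.9 0 0 0 0;0.2 0.9 0 0 0 0;0.2 0.9 0 0 0 0;0.03 0.28 0 0 0 0;0 0 0 0 0 0" --grip 82

```text
time_s: 22.9
tcp_pos: [0.5584, -0.0361, 0.1971]
ee_rot: [[-0.128, -0.992, -0.0], [-0.992, 0.128, 0.0], [-0.0, 0.0, -1.0]]
wrist_force: [0.7, 0.6, -0.6]
gripper_width: 0.944
gripper_force: 0.0
```

Run:
```python
from m import *
s=r.sense();print(s['time_s'],s['tcp_pos'])
comps('wrist',.055,.075,save='w2.png')
comps('wrist',.015,.026,(.4,.7,-.2,.1))
comps('top',.058,.072,(.5,.7,-.2,.1))
comps('top',.09,.14,(.35,.7,-.42,-.2),save='t2.png')
```

```text
22.9 [ 0.55844387 -0.03610146  0.19713799]
wrist 0.055 [316. 172.] 8487 0.0664 [555.4 -49.6] [159.9  56.7] 81.8
wrist 0.055 [500. 126.] 706 0.0654 [368.7 -71.9] [28.1 62.2] 5.9
wrist 0.055 [511. 206.] 529 0.0652 [354.8   4.9] [46.1 23.5] 49.6
wrist 0.055 [432. 390.] 219 0.06 [444.2 241. ] [36.  16.1] 82.8
wrist 0.015 [346. 150.] 20534 0.0202 [525.8 -50.8] [211.4 195.2] 82.3
top 0.09 [476. 184.] 563 0.1205 [ 584.  -335.3] [52.  52.4] 24.7
top 0.09 [449. 220.] 455 0.1107 [ 503.5 -274.7] [55.4 36.3] 83.6
top 0.09 [469. 263.] 752 0.1304 [ 410.2 -313.5] [54.1 51.9] 82.1
```

View pics/t2.png

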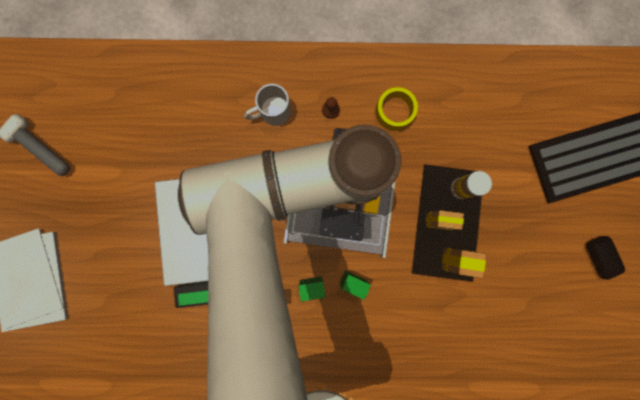

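View pics/w2.png

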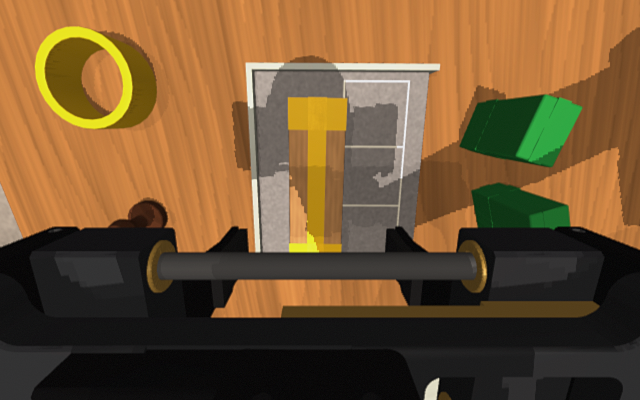

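Top view: all three stand on the mat at (478,183), (450,220) and (472,264). The wrist view shows the long parcel free between the fingers. Now gripping it.

Emit:
play_rows --commands "0 0 -0.7 0 0 0;0 0 -0.9 0 0 0;0 0 -0.9 0 0 0;0 0 -0.9 0 0 0;0 0 -0.8 0 0 0;0 0 -0.6 0 0 0;0 0 -0.4 0 0 0;0 0 -0.3 0 0 0;0 0 0 0 0 0;0 0 0 0 0 0"

```text
time_s: 24.1
tcp_pos: [0.5591, -0.0374, 0.0326]
ee_rot: [[-0.13, -0.992, 0.001], [-0.992, 0.13, 0.0], [-0.0, -0.001, -1.0]]
wrist_force: [0.2, -0.3, 0.3]
gripper_width: 0.938
gripper_force: 0.0
```

Emit:
play_rows --commands "0 0 0 0 0 0;0 0 0 0 0 0;0 0 0 0 0 0;0 0 0 0 0 0;0 0 0 0 0 0;0 0 0 0 0 0" --grip 30

```text
time_s: 24.7
tcp_pos: [0.5588, -0.0372, 0.0324]
ee_rot: [[-0.129, -0.992, 0.001], [-0.992, 0.129, 0.0], [-0.0, -0.001, -1.0]]
wrist_force: [-0.3, 0.7, 1.9]
gripper_width: 0.64
gripper_force: 29.9
```

Emit:
play_rows --commands "0 0 0.4 0 0 0;0 0 0.7 0 0 0;0 0 0.9 0 0 0;0 0 0.9 0 0 0;0 0 0.43 0 0 0;-0.1 0.4 0 0 0 -0.344;-0.2 0.8 0 0 0 -0.7;-0.2 0.9 0 0 0 -0.7;-0.2 0.9 0 0 0 -0.7;-0.2 0.9 0 0 0 -0.7;-0.2 0.9 0 0 0 -0.7;-0.2 0.9 0 0 0 -0.7;-0.2 0.9 0 0 0 -0.7;-0.2 0.9 0 0 0 -0.7;-0.2 0.9 0 0 0 -0.7;-0.2 0.9 0 0 0 -0.7;-0.2 0.9 0 0 0 -0.7;-0.2 0.73 0 0 0 -0.7;-0.187 0.1 0 0 0 0;0 0 0 0 0 0"

```text
time_s: 26.7
tcp_pos: [0.4765, 0.2934, 0.1311]
ee_rot: [[-0.991, -0.131, -0.002], [-0.131, 0.991, -0.002], [0.003, -0.001, -1.0]]
wrist_force: [-0.4, -0.5, -3.4]
gripper_width: 0.645
gripper_force: 29.9
```

Emit:
play_rows --commands "0 0 0 0 0 0;0 0 0 0 0 0;0 0 0 0 0 0"

```text
time_s: 27.0
tcp_pos: [0.4781, 0.2928, 0.1319]
ee_rot: [[-0.992, -0.128, -0.0], [-0.128, 0.992, -0.0], [0.0, -0.0, -1.0]]
wrist_force: [0.1, 0.1, -3.3]
gripper_width: 0.643
gripper_force: 29.9
```

Run:
```python
from m import *
comps('scene',.148,.170,(.33,.63,.2,.42),save='s3.png')
comps('wrist',.155,.172,(.33,.63,.2,.42))
comps('wrist',.055,.066,(.3,.65,.15,.42),save='w3.png')
```

```text
scene 0.148 [471. 186.] 1258 0.1661 [489.4 294.8] [159.6  78.2] 15.0
wrist 0.155 [318. 157.] 23965 0.1661 [425.9 286.7] [83.7 78.8] 7.0
wrist 0.155 [316. 292.] 2935 0.1659 [487.5 294.3] [17.5 57.6] 7.2
wrist 0.055 [326. 134.] 15334 0.0602 [435.4 291.4] [159.9 160.4] 7.3
```

View pics/s3.png

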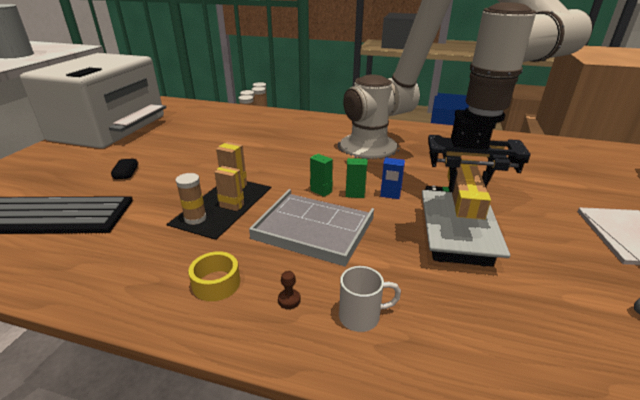

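Scene view: the three wait on the mat, and the long parcel hangs level above the plate at about (470,195). I'll check its offset against the plate with the wrist camera.

Run:
```python
from m import *
p,d,i=cap('wrist');c=cloud(d,i);a=np.radians(7.4)
U=c[...,0]*np.cos(a)+c[...,1]*np.sin(a);V=-c[...,0]*np.sin(a)+c[...,1]*np.cos(a)
s=r.sense();t=s['tcp_pos'];print('tcp uv',t[0]*np.cos(a)+t[1]*np.sin(a),-t[0]*np.sin(a)+t[1]*np.cos(a),t)
reg=(d>0)&(c[...,1]>.15)&(c[...,1]<.42)
v,u=np.mgrid[:400,:640]
for n,m in(('par',reg&(c[...,2]>.162)&(c[...,2]<.170)&(v<215)),('plate',reg&(c[...,2]>.055)&(c[...,2]<.066)&(v<215))):
    print(n,m.sum(),np.percentile(U[m],[.3,99.7]).round(4),np.percentile(V[m],[.3,3,50,97,99.7]).round(4))
```

```text
tcp uv 0.5118616684331011 0.2292847480436213 [0.47806759 0.2933006  0.13200951]
par 19237 [0.4179 0.481 ] [0.2022 0.2039 0.2301 0.2564 0.2583]
plate 13543 [0.3897 0.5146] [0.1537 0.1558 0.2565 0.3099 0.312 ]
```

Emit:
play_rows --commands "0.04 0.11 -0.4 0 0 0;0 0 -0.5 0 0 0;0 0 -0.4 0 0 0;0 0 -0.3 0 0 0;0 0 -0.2 0 0 0;0 0 -0.1 0 0 0;0 0 -0.05 0 0 0;0 0 0 0 0 0;0 0 0 0 0 0"

```text
time_s: 28.1
tcp_pos: [0.4794, 0.2972, 0.074]
ee_rot: [[-0.992, -0.129, 0.001], [-0.129, 0.992, 0.001], [-0.001, 0.001, -1.0]]
wrist_force: [0.3, -0.5, -3.7]
gripper_width: 0.64
gripper_force: 29.9
```

Emit:
play_rows --commands "0 0 -0.03 0 0 0;0 0 -0.02 0 0 0;0 0 0 0 0 0;0 0 0 0 0 0"

```text
time_s: 28.5
tcp_pos: [0.4792, 0.2971, 0.0724]
ee_rot: [[-0.992, -0.129, 0.001], [-0.129, 0.992, 0.0], [-0.001, 0.0, -1.0]]
wrist_force: [-1.3, 1.1, -1.1]
gripper_width: 0.64
gripper_force: 29.9
```

Emit:
play_rows --commands "0 0 0 0 0 0;0 0 0 0 0 0;0 0 0 0 0 0;0 0 0.4 0 0 0;0 0 0.9 0 0 0;0 0 1 0 0 0;0 0 1 0 0 0;0 0 0.9 0 0 0;0 -0.4 0 0 0 0.344;0 -0.8 0 0 0 0.7;0.1 -0.92 0 0 0 0.7;0.1 -0.92 0 0 0 0.7;0.1 -0.92 0 0 0 0.7;0.1 -0.92 0 0 0 0.7;0.1 -0.92 0 0 0 0.7;0.1 -0.92 0 0 0 0.7;0.1 -0.92 0 0 0 0.7;0.1 -0.92 0 0 0 0.7;0.1 -0.92 0 0 0 0.7;0.017 -0.92 0 0 0 0.7" --grip 82

```text
time_s: 30.5
tcp_pos: [0.507, -0.0162, 0.1991]
ee_rot: [[-0.228, -0.974, 0.002], [-0.974, 0.228, 0.0], [-0.001, -0.002, -1.0]]
wrist_force: [0.8, 0.6, 0.2]
gripper_width: 0.945
gripper_force: 0.0
```

Emit:
play_rows --commands "0 -0.92 0 0 0 0.7;0 -0.92 0 0 0 0;0 -0.92 0 0 0 0;0 -0.92 0 0 0 0;0 -0.92 0 0 0 0;0 -0.92 0 0 0 0;0 -0.92 0 0 0 0;0 -0.92 0 0 0 0;0 -0.92 0 0 0 0;0 -0.45 0 0 0 0;0 0 0 0 0 0;0 0 0 0 0 0"

```text
time_s: 31.7
tcp_pos: [0.5065, -0.2767, 0.1982]
ee_rot: [[-0.13, -0.992, 0.0], [-0.992, 0.13, 0.0], [-0.0, -0.0, -1.0]]
wrist_force: [-0.3, -0.1, 0.0]
gripper_width: 0.942
gripper_force: 0.0
```

Run:
```python
from m import *
s=r.sense();print(s['time_s'],s['tcp_pos'],s['ee_rot'][0])
comps('top',.095,.115,(.35,.65,.2,.4),save='t4.png')
comps('top',.057,.065,(.3,.65,.15,.42))
comps('top',.025,.06,(.4,.68,-.2,.12),40)
comps('top',.016,.024,(.4,.68,-.2,.12),40)
comps('wrist',.103,.12,(.35,.65,-.42,-.2))
```

```text
31.7 [ 0.50651187 -0.27671897  0.19824595] [-1.30036939e-01 -9.91509123e-01  2.32741087e-04]
top 0.095 [187. 229.] 2213 0.1056 [478.  299.2] [180.6  58.2] 6.7
top 0.057 [195. 230.] 4389 0.0597 [478.4 298.8] [239.3 160.3] 7.4
top 0.025 [311. 184.] 424 0.0293 [585.5  32.3] [135.7 270.9] 40.4
top 0.025 [386. 231.] 91 0.0288 [ 475.7 -148.6] [  4.5 119.6] 82.4
top 0.016 [336. 210.] 6679 0.0193 [532.7 -38.6] [230.6 193.9] 82.4
wrist 0.103 [394. 141.] 320 0.112 [ 433.3 -320.9] [51.   1.6] 81.4
wrist 0.103 [242. 138.] 205 0.1134 [ 563.3 -340. ] [15.6 47.3] 3.5
wrist 0.103 [320. 199.] 2447 0.1122 [ 501.6 -278.5] [54.5 35.9] 83.8
```

View pics/t4.png

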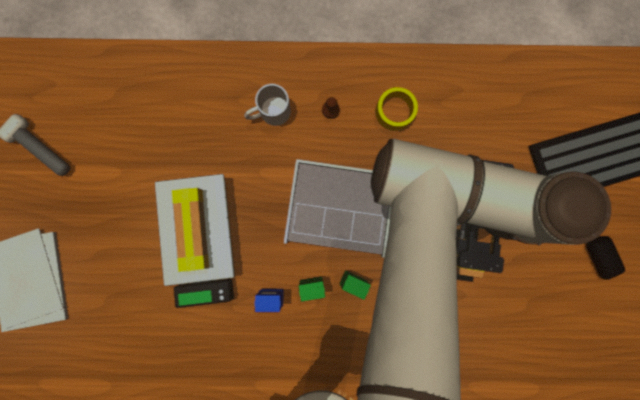

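The long parcel lies centred and lengthwise on the plate: (187,229) px, centred within 0.6 mm and 0.7° of the plate. The tray is empty. Next I return the flat box.

Emit:
play_rows --commands "-0.09 0 -0.7 0 0 0;0 0 -0.9 0 0 0;0 0 -0.9 0 0 0;0 0 -0.8 0 0 0;0 0 -0.6 0 0 0;0 0 -0.3 0 0 0;0 0 0 0 0 0;0 0 0 0 0 0"

```text
time_s: 32.75
tcp_pos: [0.5047, -0.277, 0.0728]
ee_rot: [[-0.129, -0.992, 0.001], [-0.992, 0.129, -0.001], [0.001, -0.001, -1.0]]
wrist_force: [0.8, -0.5, 0.7]
gripper_width: 0.942
gripper_force: 0.0
```

Emit:
play_rows --commands "0 0 0 0 0 0;0 0 0 0 0 0;0 0 0 0 0 0;0 0 0 0 0 0;0 0 0 0 0 0;0 0 0 0 0 0;0 0 0 0 0 0;0 0 0 0 0 0;0 0 0 0 0 0;0 0 0 0 0 0" --grip 15

```text
time_s: 33.75
tcp_pos: [0.5039, -0.2769, 0.072]
ee_rot: [[-0.13, -0.992, -0.0], [-0.992, 0.13, -0.0], [0.0, 0.0, -1.0]]
wrist_force: [0.4, -0.2, 0.3]
gripper_width: 0.411
gripper_force: 29.9
```

Emit:
play_rows --commands "0 0 0.5 0 0 0;0 0 0.8 0 0 0;0 0 0.9 0 0 0;0 0 0.5 0 0 0;0 0.5 0 0 0 0;0 0.9 0 0 0 0;0 0.9 0 0 0 0;0 0.9 0 0 0 0;0 0.9 0 0 0 0;0 0.9 0 0 0 0;0 0.9 0 0 0 0;0 0.9 0 0 0 0;0 0.9 0 0 0 0;0 0.9 0 0 0 0;0 0.9 0 0 0 0;-0.02 0.6 0 0 0 0;0 0.28 0 0 0 0;0 0 0 0 0 0;0 0 0 0 0 0;0 0 0 0 0 0"

```text
time_s: 35.75
tcp_pos: [0.503, 0.0338, 0.1527]
ee_rot: [[-0.131, -0.991, -0.001], [-0.991, 0.131, -0.0], [0.0, 0.001, -1.0]]
wrist_force: [0.3, -0.3, -1.2]
gripper_width: 0.407
gripper_force: 29.9
```

Emit:
play_rows --commands "0 0 -0.4 0 0 0;0 0 -0.6 0 0 0;0 0 -0.5 0 0 0;0 0 -0.3 0 0 0;0 0 -0.2 0 0 0;0 0 -0.1 0 0 0;0 0 -0.07 0 0 0;0 0 0 0 0 0;0 0 0 0 0 0"

```text
time_s: 36.65
tcp_pos: [0.5036, 0.0346, 0.0883]
ee_rot: [[-0.13, -0.992, 0.001], [-0.992, 0.13, 0.0], [-0.0, -0.001, -1.0]]
wrist_force: [1.0, 0.1, -1.5]
gripper_width: 0.412
gripper_force: 29.9
```

Emit:
play_rows --commands "0 0 -0.05 0 0 0;0 0 -0.03 0 0 0;0 0 0 0 0 0;0 0 0 0 0 0"

```text
time_s: 37.05
tcp_pos: [0.5035, 0.0345, 0.0859]
ee_rot: [[-0.129, -0.992, 0.001], [-0.992, 0.129, 0.0], [-0.0, -0.001, -1.0]]
wrist_force: [-1.0, -0.8, 1.5]
gripper_width: 0.407
gripper_force: 29.9
```

Emit:
play_rows --commands "0 0 0 0 0 0;0 0 0 0 0 0;0 0 0 0 0 0;0 0 0.4 0 0 0;0 0 0.9 0 0 0;0 0 1 0 0 0;0 0 1 0 0 0;0 0 0.5 0 0 0;-0.2 -0.5 0 0 0 0;-0.29 -0.98 0 0 0 0;-0.29 -0.98 0 0 0 0;-0.29 -0.98 0 0 0 0;-0.29 -0.98 0 0 0 0;-0.29 -0.98 0 0 0 0;-0.29 -0.98 0 0 0 0;-0.29 -0.98 0 0 0 0;-0.29 -0.98 0 0 0 0;-0.29 -0.98 0 0 0 0;-0.29 -0.98 0 0 0 0;0 -0.98 0 0 0 0" --grip 80

```text
time_s: 39.05
tcp_pos: [0.4077, -0.305, 0.1982]
ee_rot: [[-0.131, -0.991, -0.003], [-0.991, 0.131, 0.001], [-0.001, 0.003, -1.0]]
wrist_force: [1.2, 0.1, 0.2]
gripper_width: 0.919
gripper_force: 0.0
```

Emit:
play_rows --commands "0 -0.39 0 0 0 0;0 0 0 0 0 0;0 0 0 0 0 0;0 0 0 0 0 0"

```text
time_s: 39.45
tcp_pos: [0.4101, -0.3147, 0.1992]
ee_rot: [[-0.129, -0.992, -0.001], [-0.992, 0.129, 0.001], [-0.0, 0.001, -1.0]]
wrist_force: [0.3, 0.8, 0.4]
gripper_width: 0.919
gripper_force: 0.0
```

Run:
```python
from m import *
s=r.sense();print(s['time_s'],s['tcp_pos'])
comps('top',.115,.135,(.4,.65,-.18,.12))
comps('wrist',.124,.14,(.3,.65,-.42,-.2))
```

```text
39.45 [ 0.4100771  -0.31474186  0.19915887]
top 0.115 [307. 218.] 423 0.1253 [503.9  36. ] [54.5 35.7] 83.5
wrist 0.124 [317. 205.] 3903 0.1323 [ 407.7 -317.4] [52.7 51.9] 82.3
```

Flat box is back in its bay: top at 0.125, at (504,36) against (503,36) originally. Next is the tall box.

Emit:
play_rows --commands "0 0 -0.7 0 0 0;0 0 -0.9 0 0 0;0 0 -0.9 0 0 0;0 0 -0.8 0 0 0;0 0 -0.6 0 0 0;0 0 -0.34 0 0 0;0 0 0 0 0 0;0 0 0 0 0 0"

```text
time_s: 40.35
tcp_pos: [0.411, -0.3157, 0.0729]
ee_rot: [[-0.129, -0.992, 0.001], [-0.992, 0.129, -0.001], [0.001, -0.001, -1.0]]
wrist_force: [-0.2, -0.7, 0.3]
gripper_width: 0.92
gripper_force: 0.0
```

Emit:
play_rows --commands "0 0 0 0 0 0;0 0 0 0 0 0;0 0 0 0 0 0;0 0 0 0 0 0;0 0 0 0 0 0;0 0 0 0 0 0" --grip 30

```text
time_s: 40.95
tcp_pos: [0.4103, -0.3157, 0.0725]
ee_rot: [[-0.13, -0.992, 0.0], [-0.992, 0.13, -0.0], [0.0, -0.0, -1.0]]
wrist_force: [-0.4, 0.7, 2.4]
gripper_width: 0.595
gripper_force: 29.9
```

Emit:
play_rows --commands "0 0 0.5 0 0 0;0 0 0.9 0 0 0;0 0 0.9 0 0 0;0 0 0.6 0 0 0;0.16 0.5 0 0 0 0;0.25 0.85 0 0 0 0;0.25 0.85 0 0 0 0;0.25 0.85 0 0 0 0;0.25 0.85 0 0 0 0;0.25 0.85 0 0 0 0;0.25 0.85 0 0 0 0;0.25 0.85 0 0 0 0;0.25 0.85 0 0 0 0;0.25 0.85 0 0 0 0;0.25 0.85 0 0 0 0;0.15 0.37 0 0 0 0;0 0 0 0 0 0;0 0 0 0 0 0;0 0 0 0 0 0"

```text
time_s: 42.85
tcp_pos: [0.494, -0.0353, 0.1589]
ee_rot: [[-0.131, -0.991, -0.001], [-0.991, 0.131, -0.0], [0.0, 0.001, -1.0]]
wrist_force: [-0.7, 0.2, -2.9]
gripper_width: 0.594
gripper_force: 29.9
```

Emit:
play_rows --commands "0 0 -0.4 0 0 0;0 0 -0.6 0 0 0;0 0 -0.6 0 0 0;0 0 -0.3 0 0 0;0 0 -0.2 0 0 0;0 0 -0.15 0 0 0;0 0 -0.1 0 0 0;0 0 0 0 0 0;0 0 0 0 0 0"

```text
time_s: 43.75
tcp_pos: [0.495, -0.0345, 0.0892]
ee_rot: [[-0.129, -0.992, 0.001], [-0.992, 0.129, 0.0], [-0.0, -0.001, -1.0]]
wrist_force: [-0.3, 0.2, -2.0]
gripper_width: 0.598
gripper_force: 29.9
```

Emit:
play_rows --commands "0 0 -0.05 0 0 0;0 0 -0.03 0 0 0;0 0 0 0 0 0;0 0 0 0 0 0"

```text
time_s: 44.15
tcp_pos: [0.4948, -0.0345, 0.0865]
ee_rot: [[-0.13, -0.992, 0.0], [-0.992, 0.13, 0.0], [-0.0, -0.0, -1.0]]
wrist_force: [0.3, 0.3, -2.0]
gripper_width: 0.597
gripper_force: 29.9
```

Emit:
play_rows --commands "0 0 0 0 0 0;0 0 0 0 0 0;0 0 0 0 0 0;0 0 0.4 0 0 0;0 0 0.9 0 0 0;0 0 1 0 0 0;0 0 1 0 0 0;0 0 0.5 0 0 0;0.2 -0.5 0 0 0 0;0.28 -0.95 0 0 0 0;0.28 -0.95 0 0 0 0;0.28 -0.95 0 0 0 0;0.28 -0.95 0 0 0 0;0.28 -0.95 0 0 0 0;0.28 -0.95 0 0 0 0;0.28 -0.95 0 0 0 0;0.28 -0.95 0 0 0 0;0.28 -0.95 0 0 0 0;0.28 -0.95 0 0 0 0;0 -0.1 0 0 0 0" --grip 80

```text
time_s: 46.15
tcp_pos: [0.5849, -0.3404, 0.1993]
ee_rot: [[-0.133, -0.991, -0.001], [-0.991, 0.133, -0.001], [0.001, 0.0, -1.0]]
wrist_force: [-0.7, 0.2, -0.7]
gripper_width: 0.919
gripper_force: 0.0
```

Emit:
play_rows --commands "0 0 0 0 0 0;0 0 0 0 0 0"

```text
time_s: 46.35
tcp_pos: [0.5843, -0.3369, 0.2003]
ee_rot: [[-0.129, -0.992, -0.0], [-0.992, 0.129, 0.0], [-0.0, 0.0, -1.0]]
wrist_force: [-0.4, -0.5, 0.0]
gripper_width: 0.918
gripper_force: 0.0
```

Run:
```python
from m import *
s=r.sense();print(s['time_s'],s['tcp_pos'])
comps('top',.115,.155,(.4,.65,-.18,.12))
comps('wrist',.114,.13,(.3,.65,-.42,-.2))
```

```text
46.35 [ 0.58434505 -0.33688835  0.20030235]
top 0.115 [307. 218.] 422 0.1252 [503.8  36. ] [54.5 35.7] 83.5
top 0.115 [340. 222.] 625 0.1452 [494.8 -33.1] [52.7 51.9] 82.4
wrist 0.114 [317. 203.] 2934 0.1224 [ 581.9 -339.3] [52.2 52.4] 3.6
```

Tall box is back at (494.8,-33.1), top at 0.145. Last is the tube.

Emit:
play_rows --commands "0 0 -0.7 0 0 0;0 0 -0.9 0 0 0;0 0 -0.9 0 0 0;0 0 -0.8 0 0 0;0 0 -0.6 0 0 0;0 0 -0.37 0 0 0;0 0 0 0 0 0;0 0 0 0 0 0"

```text
time_s: 47.25
tcp_pos: [0.5853, -0.3374, 0.0732]
ee_rot: [[-0.129, -0.992, 0.001], [-0.992, 0.129, -0.001], [0.001, -0.001, -1.0]]
wrist_force: [-0.3, 0.1, 0.2]
gripper_width: 0.919
gripper_force: 0.0
```

Emit:
play_rows --commands "0 0 0 0 0 0;0 0 0 0 0 0;0 0 0 0 0 0;0 0 0 0 0 0;0 0 0 0 0 0;0 0 0 0 0 0" --grip 30

```text
time_s: 47.85
tcp_pos: [0.5847, -0.3376, 0.0726]
ee_rot: [[-0.13, -0.992, 0.0], [-0.992, 0.13, -0.0], [0.0, -0.0, -1.0]]
wrist_force: [-1.0, -0.1, 1.3]
gripper_width: 0.592
gripper_force: 30.0
```

Emit:
play_rows --commands "0 0 0.5 0 0 0;0 0 0.9 0 0 0;0 0 0.9 0 0 0;0 0 0.6 0 0 0;-0.2 0.45 0 0 0 0;-0.33 0.75 0 0 0 0;-0.33 0.8 0 0 0 0;-0.33 0.8 0 0 0 0;-0.33 0.8 0 0 0 0;-0.33 0.8 0 0 0 0;-0.33 0.8 0 0 0 0;-0.33 0.8 0 0 0 0;-0.33 0.8 0 0 0 0;-0.33 0.6 0 0 0 0;-0.147 0.353 0 0 0 0;0 0 0 0 0 0;0 0 0 0 0 0;0 0 0 0 0 0"

```text
time_s: 49.65
tcp_pos: [0.4856, -0.1055, 0.1593]
ee_rot: [[-0.13, -0.991, 0.0], [-0.991, 0.13, -0.0], [0.0, -0.0, -1.0]]
wrist_force: [-0.4, -0.1, -1.5]
gripper_width: 0.587
gripper_force: 30.0
```

Emit:
play_rows --commands "0 0 -0.4 0 0 0;0 0 -0.6 0 0 0;0 0 -0.6 0 0 0;0 0 -0.3 0 0 0;0 0 -0.2 0 0 0;0 0 -0.15 0 0 0;0 0 -0.1 0 0 0;0 0 0 0 0 0;0 0 0 0 0 0"

```text
time_s: 50.55
tcp_pos: [0.4855, -0.1049, 0.0892]
ee_rot: [[-0.129, -0.992, 0.001], [-0.992, 0.129, -0.0], [-0.0, -0.001, -1.0]]
wrist_force: [0.8, 0.1, -0.7]
gripper_width: 0.594
gripper_force: 30.0
```

Set down and release, lift, then move aside over the mat to check.

Emit:
play_rows --commands "0 0 -0.05 0 0 0;0 0 -0.03 0 0 0;0 0 0 0 0 0;0 0 0 0 0 0"

```text
time_s: 50.95
tcp_pos: [0.4852, -0.1049, 0.0865]
ee_rot: [[-0.13, -0.992, 0.0], [-0.992, 0.13, -0.0], [-0.0, -0.0, -1.0]]
wrist_force: [-0.0, 0.1, -2.3]
gripper_width: 0.593
gripper_force: 30.0
```

Emit:
play_rows --commands "0 0 0 0 0 0;0 0 0 0 0 0;0 0 0 0 0 0;0 0 0.4 0 0 0;0 0 0.9 0 0 0;0 0 1 0 0 0;0 0 1 0 0 0;0 0 0.7 0 0 0;0 -0.5 0 0 0 0;0 -0.9 0 0 0 0;0 -0.9 0 0 0 0;0 -0.9 0 0 0 0;0 -0.9 0 0 0 0;0 -0.9 0 0 0 0;0 -0.9 0 0 0 0;0 -0.9 0 0 0 0;0 -0.5 0 0 0 0;0 0 0 0 0 0;0 0 0 0 0 0" --grip 80

```text
time_s: 52.85
tcp_pos: [0.4849, -0.3237, 0.2061]
ee_rot: [[-0.13, -0.992, -0.0], [-0.992, 0.13, 0.001], [-0.0, 0.001, -1.0]]
wrist_force: [0.5, 0.3, 0.3]
gripper_width: 0.92
gripper_force: 0.0
```

Run:
```python
from m import *
s=r.sense();print(s['time_s'],s['tcp_pos'])
comps('top',.115,.155,(.4,.65,-.18,.12),save='t5.png')
comps('top',.095,.115,(.35,.65,.2,.4))
p=cv2.imread('pics/t5.png');cv2.imwrite('pics/c5.png',cv2.resize(p[80:320,130:450],None,fx=2.4,fy=2.4,interpolation=3))
```

```text
52.85 [ 0.48488272 -0.32365349  0.20612646]
top 0.115 [307. 218.] 423 0.1253 [503.9  36. ] [54.5 35.7] 83.5
top 0.115 [340. 223.] 624 0.1452 [494.9 -33.1] [52.7 52.3] 81.8
top 0.115 [373. 227.] 492 0.1355 [ 485.1 -102.8] [51. 51.] 46.1
top 0.095 [187. 229.] 2214 0.1055 [478.  299.1] [180.7  58. ] 6.6
```

View pics/c5.png

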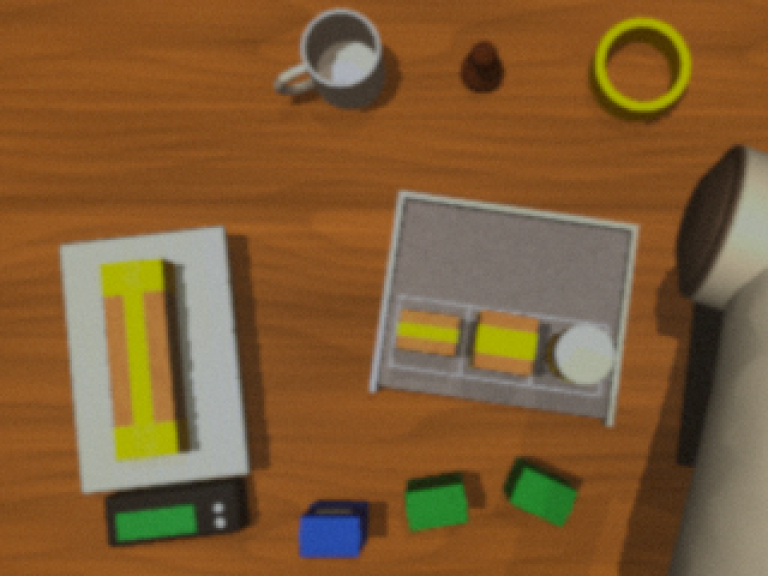

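The crop shows the long parcel centred on the plate at (140,360), and the flat box (428,333), tall box (507,342) and tube (583,353) upright in their bays. Mug, stamp, tape roll and decoys are where they were. Handing in.

```bash
python3 -c "
from h import *
print(r.finish_job())"
```

```text
the job is handed in; nothing more can be done
None
```

The job is handed in at about 53 s: the long parcel is centred lengthwise on the scale plate, and the flat box, tall box and tube stand upright in their own bays, all confirmed from the top camera.

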